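# Raise the pendant board's hold-down arm

### The job

On this jeweller's bench two counterweighted hold-down arms lie lowered, one over a wooden board of glass pendants and one over a tray of watch gears. With the fingers, push up the arm over the pendant board, past its balance point, so that it stays raised by itself, and move clear. Leave the board lying as it is, leave the other arm down, and do not lift or shift anything else on the bench.

Things in the scene. Friction and masses are not known exactly. Their poses are not given: they have to be found in the camera images.
- board_arm (a joint): angle (rad) of the counterweighted hold-down arm over the pendant board: 0 = down and level (start, lower stop), grows as the handle goes up and over towards the hinge (about the station's own +y); upper stop 1.4. Released below about 0.88 it falls back down; beyond, it swings slowly to the upper stop and stays. Lifting the handle from level takes 1 to 2 N. THE ARM TO RAISE.
- board_arm_handle (a point): middle of the handle of the arm over the pendant board: round steel crossbar 12 thick, 56 long along the station's own y, at the arm's free end, 200 mm from the hinge. With the arm down it is 85 mm above the table and overhangs the base plate's front edge by 30 mm: free air below.
- board_arm_hinge (a point): point on the hinge axis, 85 mm above the table, of the arm over the pendant board. Arm: steel bar 14 wide, 9 thick; 80 mm from the hinge a foot 100 wide hangs 56 mm down, 1 mm above the board; a brass weight (28 diameter, 50 long) sits on a 75 mm stalk leaning 55 degrees up from level on the far side of the hinge. Mass about 0.75 kg, +-20 %.
- board_station: fixed plywood base plate under the pendant board, 200 x 160 x 18 high (own x -90 to +110, y -80 to +80); origin on the table. Own +x points from handle to hinge, z up. Hinge at own x +80, between two aluminium cheeks 103 high. The two stations are built alike and stand left or right in either order.
- board: loose light-wood board, 120 x 120 x 10, lying on the base plate under its arm, set with four rows of five small round glass pendants (17 diameter, 6 high); origin at the middle of its underside, 18 mm above the table.
- tray_arm (a joint): angle (rad) of the counterweighted hold-down arm over the gear tray: 0 = down and level (start, lower stop), grows as the handle goes up and over towards the hinge (about the station's own +y); upper stop 1.4. Released below about 0.88 it falls back down; beyond, it swings slowly to the upper stop and stays. Lifting the handle from level takes 1 to 2 N. Must stay down.
- tray_arm_handle (a point): middle of the handle of the arm over the gear tray: round steel crossbar 12 thick, 56 long along the station's own y, at the arm's free end, 200 mm from the hinge. With the arm down it is 85 mm above the table and overhangs the base plate's front edge by 30 mm: free air below.
- tray_arm_hinge (a point): point on the hinge axis, 85 mm above the table, of the arm over the gear tray. Arm: steel bar 14 wide, 9 thick; 80 mm from the hinge a foot 100 wide hangs 56 mm down, 1 mm above the tray; a brass weight (28 diameter, 50 long) sits on a 75 mm stalk leaning 55 degrees up from level on the far side of the hinge. Mass about 0.75 kg, +-20 %.
- tray_station: fixed plywood base plate under the gear tray, 200 x 160 x 18 high (own x -90 to +110, y -80 to +80); origin on the table. Own +x points from handle to hinge, z up. Hinge at own x +80, between two aluminium cheeks 103 high. The two stations are built alike and stand left or right in either order.
- tray: loose shallow grey metal tray, 120 x 120 x 10 high, full of tiny watch gears, lying on the base plate under the other arm; origin at the middle of its underside.
- glue: loose white plastic glue bottle, 44 diameter, 110 high, standing; bystander, origin at the middle of its underside.
- jar: loose amber glass jar, 60 diameter, 70 high, standing; bystander, origin at the middle of its underside.
- tape: loose cardboard ring of a tape roll, 90 outside, 24 high, lying flat; bystander, origin at the middle of its underside.
- driver: loose screwdriver, 150 long, lying; origin near its middle; bystander.
- brushes: loose white pot of brushes, 76 diameter, pot 100 high, brushes up to about 225; bystander, origin at the middle of its underside.
- cup: loose grey plastic cup, 68 diameter, 60 high; bystander, origin at the middle of its underside.
- tin: loose round aluminium tin, 60 diameter, 18 high; bystander, origin at the middle of its underside.

How it is judged:
By the outcome, as a careful person would: the job done as asked, in the order asked, and still so for the second after the job is handed in, with the robot touching nothing.
It also fails if it takes over 42 s, if anything falls off the work surface, if the arm or the gripper's body presses on something with over 40 N, if the wrist force passes 120 N, or if a joint passes its speed limit or range.

### The arm

A 7-joint arm with a two-finger parallel gripper is mounted at the origin on the work surface. World frame = base frame: x ahead of the robot, y to its left, z up, the work surface at z = 0. Lengths are in m, angles in rad, forces in N, time in s.
With the tool pointing down it reaches from about 0.35 to 0.9 m from the base axis. Payload 8.1 kg.
Tool frame: the origin (TCP) lies midway between the tips of the shut fingers; the grasp point (between the pads) lies 19 mm behind it; z points along the fingers, y is the line along which they close (so a half turn about z gives the same grasp; the last joint's range is limited). The gripper opens to 92 mm and grips with 3 to 60 N. Pads are 19 mm wide; open, the fingers measure 130 mm over their backs; the gripper's body (75 mm by 190 mm) begins 47 mm behind the grasp point.
Start: joints at [1.034, 0.434, 0.025, 1.573, -0.012, 1.134, -0.075], TCP at [0.263, -0.567, 0.227] pointing down, gripper open.
Joint ranges: [-2.62, 2.62], [-0.44, 2.09], [-1.27, 1.32], [0.08, 2.57], [-1.32, 4.46], [0.12, 2], [-2.74, 2.74]. Speed limits (rad/s): [2.22, 2.22, 3.01, 3.01, 3.14, 3.14, 3.14].

### API

Orientations are given as a rotation vector (axis times angle).
In Python, from cell import arm gives the robot as it stands.
- The arm moves only by the tool move_arm, never from a script. Its argument "motion" is a list of rows, each an object of numbers: "tx", "ty", "tz": the shift along the tool's x, y, z normalised to -1 to 1, where 1 is 1000 mm; "twist": the turn about the tool's z normalised to -1 to 1, where 1 is pi/2 rad. In form: [{"tx": .., "ty": .., "tz": .., "twist": ..}, ...]. A call has 1 to 12 rows; each row shifts and turns the commanded pose from where the row before left it, along the tool's axes as they then stand; what a row does not reach is not made up. A row lasts 1/10 s, in which the tool goes at most 50 mm and 8.59 degrees, less where a joint would pass 70% of its speed; a pose out of reach is approached as far as the arm can. A call with a number of a shift or a turn outside -1 to 1 is refused whole. A call with a gripper value outside its range is refused whole. "gripper" is the gripper's target within -1 to 1 (shut at 1, half-way at 0, fully open at -1), set as the call begins (left out, the last holds). The fingers move at their own pace and stop on an object; "squeeze" is the grip in N (left out, the last holds). Time passes only in rows, so rows that do not move let the fingers close. It gives the time, the measured TCP pose, the force, the opening and the grip force at its end, in the units of the state.
- arm.observe(): the state, without advancing time (a new reading comes with each control period).
- arm.get_image(name): name is "scene" or "top"; returns the picture (420x560x3 uint8, red, green, blue); there is no depth.
- arm.calibration(name): a dict with "K" (3x3 intrinsics, pixels), "T" (4x4, takes a point from camera to world coordinates). Camera axes: x right, y down, z forward; pixel columns grow to the right and rows downward; lengths in m; the calibration is good to about 2 mm. A picture is of the moment at which its call begins. calibration takes no time and is no camera call.
- arm.sign_off(): hands the job in; it is judged then, once.
Trained networks look in the newest picture that a camera, given by its name, has taken for a name from the list of things; names that differ only in an ending like _2 or _b are one class to them, and where a whole thing is asked for, a point or a joint stands for the part that bears it (a point fixed in the world has none). Each returns a list of dicts, best first, with "conf" (0 to 1); they miss things now and then, are a little off and sometimes report something else, mostly with a low value. They report only what shows in the picture. A call takes as long as a camera call.
- arm.look_for(camera, query): "point" ([column, row] as shares, 0 to 1, of the picture: columns of its width, rows of its height, amid what is visible of it).
- arm.regions_of(camera, query): "region" (420x560 bool, what is visible of it) and "point" ([column, row] as shares, 0 to 1, of the picture: columns of its width, rows of its height, amid what is visible of it).
- arm.place_of(camera, query): "point" ([column, row] as shares, 0 to 1, of the picture: columns of its width, rows of its height: a listed point, or the origin of a listed thing).
The state is a dict: "clock": time; "joints": joint angles; "dq": joint speeds; "joint_efforts": joint torques, N m; "position": TCP position; "ee_rot": TCP orientation; "force": force on the tool from outside, world axes, zero at the start; "ft_torque": the same for the moment, N m; "width": opening from 0.0 (shut) to 1.0 (fully open); "gripper_force": force on a finger pad.
Only numpy, scipy, OpenCV 4.12 (cv2) and the standard library are available. Lean on these libraries where they do the work, as an engineer would, in place of code of your own. Each camera call takes 0.05 s, during which the arm holds its last target. There are 200 camera calls.

## Working session

There is one attempt and no reset: what is moved stays moved. The work goes in short steps, Python scripts to look and compute and a tool call to move; the robot and the scene stay as the last step left them, time stands still between calls to the robot, and variables do not carry over. Pictures are saved under pics/ and viewed, at most 10 in all, crops included, and the job is handed in when it is done.

Besides the shell and the picture viewer there is one more tool, called after "Call:" as name(argument=value, ...), one argument or row to a line, values as JSON. move_arm: Moves the arm, as the interface text tells. Scaled input: -1 to 1 covers 1000 mm each way for a shift and pi/2 rad each way for a turn. Its arguments: {"type":"object","properties":{"motion":{"type":"array","items":{"type":"object","properties":{"tx":{"type":"number"},"ty":{"type":"number"},"tz":{"type":"number"},"twist":{"type":"number"}}}},"gripper":{"type":"number"},"squeeze":{"type":"number"}},"required":["motion"]}

```bash
mkdir -p pics
cat > h.py <<'E'
from cell import arm
import numpy as np, cv2
def ray(c,pt,z):
    k=arm.calibration(c);K=np.array(k["K"]);T=np.array(k["T"])
    d=T[:3,:3]@np.linalg.inv(K)@np.array([pt[0]*560,pt[1]*420,1]);o=T[:3,3]
    return o+d*(z-o[2])/d[2]
def tri(ps):
    A=np.zeros((3,3));b=np.zeros(3)
    for c,pt in ps:
        o=ray(c,pt,0);d=ray(c,pt,1)-o;d/=np.linalg.norm(d);M=np.eye(3)-np.outer(d,d);A+=M;b+=M@o
    return np.linalg.solve(A,b)
E
python3 - <<'E'
from h import *
for c in("scene","top"):
    cv2.imwrite(f"pics/{c}0.png",cv2.cvtColor(arm.get_image(c),cv2.COLOR_RGB2BGR))
    for q,z in(("board_arm_handle",.085),("board_arm_hinge",.085),("board",.018),("board_station",0),("tray_arm_handle",.085),("tray_arm_hinge",.085),("tray_station",0),("glue",0),("jar",0),("tape",0),("driver",0),("brushes",0),("cup",0),("tin",0)):
        print(c,q,[(round(r["conf"],2),np.round(np.array(r["point"])*[560,420]).tolist(),ray(c,r["point"],z).round(3).tolist()) for r in arm.place_of(c,q)[:2]])
print(arm.observe())
E
```

```text
scene board_arm_handle [(0.9, [235.0, 169.0], [0.521, -0.252, 0.085]), (0.71, [211.0, 202.0], [0.709, -0.19, 0.085])]
scene board_arm_hinge [(0.98, [194.0, 194.0], [0.71, -0.259, 0.085])]
scene board [(0.63, [210.0, 197.0], [0.622, -0.281, 0.018])]
scene board_station [(0.9, [213.0, 204.0], [0.627, -0.265, 0.0]), (0.45, [440.0, 298.0], [0.611, 0.481, 0.0])]
scene tray_arm_handle [(0.9, [375.0, 230.0], [0.555, 0.267, 0.085]), (0.28, [192.0, 195.0], [0.714, -0.262, 0.085])]
scene tray_arm_hinge [(0.92, [329.0, 264.0], [0.746, 0.23, 0.085])]
scene tray_station [(0.75, [346.0, 272.0], [0.663, 0.244, 0.0])]
scene glue [(0.69, [284.0, 228.0], [0.601, -0.0, 0.0])]
scene jar [(0.85, [204.0, 164.0], [0.448, -0.473, 0.0]), (0.5, [440.0, 298.0], [0.61, 0.48, -0.0])]
scene tape [(0.74, [480.0, 267.0], [0.437, 0.536, 0.0]), (0.42, [169.0, 184.0], [0.624, -0.475, 0.0])]
scene driver [(0.77, [312.0, 210.0], [0.47, 0.023, 0.0]), (0.63, [202.0, 162.0], [0.441, -0.485, 0.0])]
scene brushes [(0.94, [441.0, 295.0], [0.599, 0.48, 0.0]), (0.7, [209.0, 202.0], [0.627, -0.281, 0.0])]
scene cup [(0.8, [171.0
[... 1154 characters left out ...]
, 0.0])]
{'clock': 1.5, 'joints': array([ 1.03435512,  0.43452832,  0.02499274,  1.57317018, -0.01158935,
        1.13396979, -0.07510817]), 'dq': array([-0.00252339, -0.00137788, -0.00014791, -0.00191566,  0.00035369,
        0.00070446,  0.00104741]), 'joint_efforts': array([-2.05878396e-04, -6.67663622e+01,  9.83679146e-01, -3.14803755e+01,
       -6.07192959e-02,  3.27396300e-02,  5.59302953e-05]), 'position': array([ 0.26271939, -0.5671445 ,  0.22673571]), 'ee_rot': array([3.06792616e+00, 6.76003547e-01, 2.50449986e-06]), 'force': array([-0.13507714, -0.6484933 , -0.56051135]), 'ft_torque': array([ 0.01338339,  0.00427808, -0.01686689]), 'gripper_force': 0.0, 'width': 0.999826234022736}
```

View pics/top0.png

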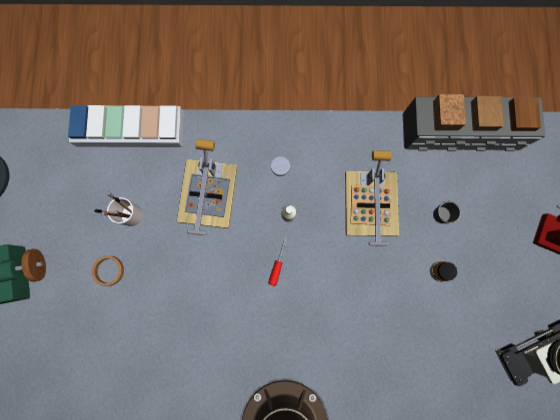

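View pics/scene0.png

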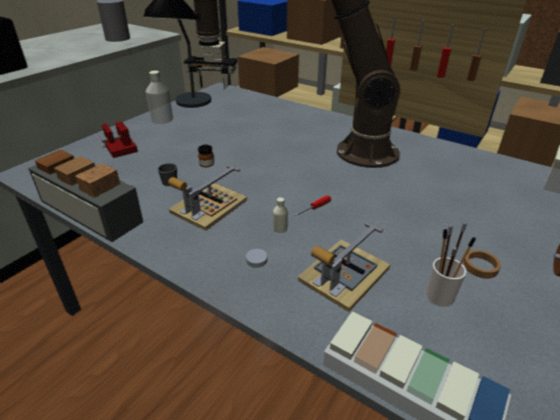

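Run:
```python
from h import *
a=cv2.imread("pics/top0.png")[155:255,335:410];b=cv2.imread("pics/scene0.png")[155:230,165:245]
A=cv2.resize(a,None,fx=5,fy=5,interpolation=cv2.INTER_CUBIC);B=cv2.resize(b,None,fx=5,fy=5,interpolation=cv2.INTER_CUBIC)
B=cv2.copyMakeBorder(B,0,500-B.shape[0],0,0,cv2.BORDER_CONSTANT)
cv2.imwrite("pics/crop.png",np.hstack([A,B]))
```

```text
(no output)
```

View pics/crop.png

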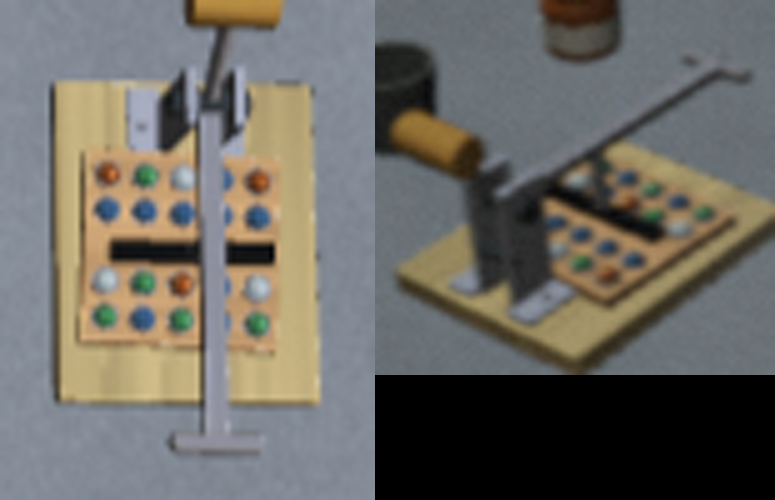

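Run:
```python
from h import *
t=lambda x,y:((x/5+335.5-.4)/560,(y/5+155.5-.4)/420)
s=lambda x,y:(((x-375)/5+165.1)/560,(y/5+155.1)/420)
for n,p in dict(h=(218,442),hl=(172,442),hr=(264,442),hinge=(212,104)).items(): print(n,ray("top",t(*p),.087).round(4))
for p in((52,84),(312,84),(320,402),(60,402)): print(ray("top",t(*p),.018).round(4))
print(ray("scene",s(717,69.5),.087),ray("scene",s(508,187),.087))
print(tri([("top",t(218,442)),("scene",s(717,69.5))]),tri([("top",t(212,104)),("scene",s(508,187))]))
print("cam",np.array(arm.calibration("top")["T"])[:3,3])
```

```text
h [ 0.5157 -0.2678  0.087 ]
hl [ 0.5155 -0.2415  0.087 ]
hr [ 0.5159 -0.2941  0.087 ]
hinge [ 0.7142 -0.2703  0.087 ]
[ 0.7431 -0.1878  0.018 ]
[ 0.7443 -0.3496  0.018 ]
[ 0.5459 -0.347   0.018 ]
[ 0.5447 -0.1891  0.018 ]
[ 0.52482776 -0.25496365  0.087     ] [ 0.70831657 -0.26876637  0.087     ]
[ 0.51480777 -0.26738559  0.07875372] [ 0.71204372 -0.26767078  0.09012835]
cam [0.42115665 0.01980994 1.28823955]
```

Call:
move_arm(
  motion=[
    {"twist": 0.07},
    {"twist": 0.07},
    {"twist": 0.07},
    {"twist": 0.066},
    {"tx": 0.035, "ty": -0.03},
    {"tx": 0.035, "ty": -0.03},
    {"tx": 0.035, "ty": -0.03},
    {"tx": 0.035, "ty": -0.03},
    {"tx": 0.035, "ty": -0.03},
    {"tx": 0.035, "ty": -0.03},
    {"tx": 0.035, "ty": -0.03},
    {},
  ],
  gripper=-1,
)

```text
invalid input
```

Call:
move_arm(
  motion=[
    {"tx": 0, "ty": 0, "tz": 0, "twist": 0.07},
    {"tx": 0, "ty": 0, "tz": 0, "twist": 0.07},
    {"tx": 0, "ty": 0, "tz": 0, "twist": 0.07},
    {"tx": 0, "ty": 0, "tz": 0, "twist": 0.066},
    {"tx": 0.035, "ty": -0.03, "tz": 0, "twist": 0},
    {"tx": 0.035, "ty": -0.03, "tz": 0, "twist": 0},
    {"tx": 0.035, "ty": -0.03, "tz": 0, "twist": 0},
    {"tx": 0.035, "ty": -0.03, "tz": 0, "twist": 0},
    {"tx": 0.035, "ty": -0.03, "tz": 0, "twist": 0},
    {"tx": 0.035, "ty": -0.03, "tz": 0, "twist": 0},
    {"tx": 0.035, "ty": -0.03, "tz": 0, "twist": 0},
    {"tx": 0, "ty": 0, "tz": 0, "twist": 0},
  ],
  gripper=-1,
)

```text
clock: 2.7
position: [0.5138, -0.3499, 0.2265]
ee_rot: [-3.138, -0.017, -0.005]
force: [0.1, 0.3, 0.8]
width: 1.001
gripper_force: 0.0
```

Call:
move_arm(
  motion=[
    {"tx": 0.013, "ty": -0.041, "tz": 0, "twist": 0},
    {"tx": 0.013, "ty": -0.041, "tz": 0, "twist": 0},
    {"tx": 0, "ty": 0, "tz": 0, "twist": 0},
    {"tx": 0, "ty": 0, "tz": 0, "twist": 0},
    {"tx": 0, "ty": 0, "tz": 0, "twist": 0},
  ],
)

```text
clock: 3.2
position: [0.5331, -0.2763, 0.2268]
ee_rot: [3.141, -0.002, -0.0]
force: [-0.4, -0.4, 1.1]
width: 0.999
gripper_force: 0.0
```

Run:
```python
from h import *
from scipy.spatial.transform import Rotation as R
im=arm.get_image("top");o=arm.observe();print(o["position"],R.from_rotvec(o["ee_rot"]).as_matrix().round(4),o["clock"])
im2=arm.get_image("scene")
A=cv2.resize(im[155:275,325:425],None,fx=4,fy=4,interpolation=cv2.INTER_CUBIC);B=cv2.resize(im2[110:230,155:255],None,fx=4,fy=4,interpolation=cv2.INTER_CUBIC)
cv2.imwrite("pics/c2.png",cv2.cvtColor(np.hstack([A,B]),cv2.COLOR_RGB2BGR))
```

```text
[ 0.53299085 -0.27663638  0.22675619] [[ 1.0e+00 -1.8e-03 -2.0e-04]
 [-1.8e-03 -1.0e+00 -8.0e-04]
 [-2.0e-04  8.0e-04 -1.0e+00]] 3.25
```

View pics/c2.png

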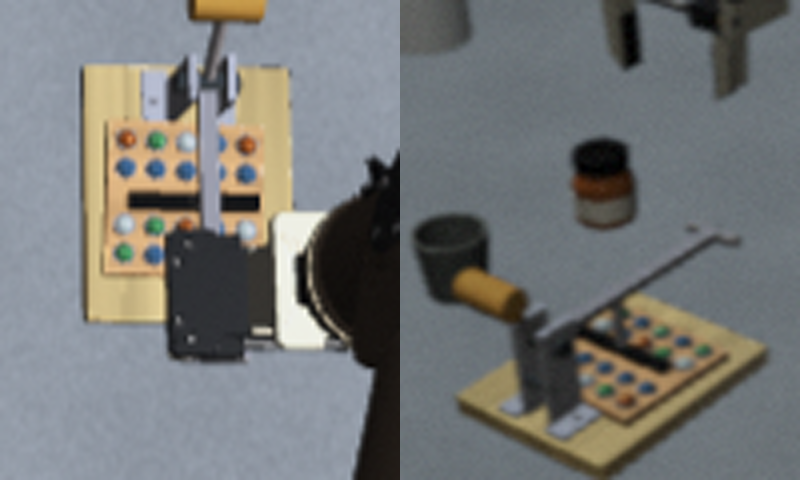

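The arm still lies level, and the open fingers (crop ~(620,40), (730,70)) are above the handle end. Going down astride the bar.

Call:
move_arm(
  motion=[
    {"tx": 0.007, "ty": -0.009, "tz": 0, "twist": 0},
    {"tx": 0, "ty": 0, "tz": 0.03, "twist": 0},
    {"tx": 0, "ty": 0, "tz": 0.03, "twist": 0},
    {"tx": 0, "ty": 0, "tz": 0.03, "twist": 0},
    {"tx": 0, "ty": 0, "tz": 0.03, "twist": 0},
    {"tx": 0, "ty": 0, "tz": 0.02, "twist": 0},
    {"tx": 0, "ty": 0, "tz": 0.02, "twist": 0},
    {"tx": 0, "ty": 0, "tz": 0, "twist": 0},
    {"tx": 0, "ty": 0, "tz": 0, "twist": 0},
    {"tx": 0, "ty": 0, "tz": 0, "twist": 0},
  ],
)

```text
clock: 4.3
position: [0.5416, -0.2664, 0.0679]
ee_rot: [3.141, -0.0, 0.003]
force: [0.4, -0.9, -0.1]
width: 1.003
gripper_force: 0.0
```

Close gently, watching for side force.

Call:
move_arm(
  motion=[
    {"tx": 0, "ty": 0, "tz": 0, "twist": 0},
    {"tx": 0, "ty": 0, "tz": 0, "twist": 0},
    {"tx": 0, "ty": 0, "tz": 0, "twist": 0},
    {"tx": 0, "ty": 0, "tz": 0, "twist": 0},
    {"tx": 0, "ty": 0, "tz": 0, "twist": 0},
    {"tx": 0, "ty": 0, "tz": 0, "twist": 0},
    {"tx": 0, "ty": 0, "tz": 0, "twist": 0},
    {"tx": 0, "ty": 0, "tz": 0, "twist": 0},
    {"tx": 0, "ty": 0, "tz": 0, "twist": 0},
    {"tx": 0, "ty": 0, "tz": 0, "twist": 0},
  ],
  gripper=1,
  squeeze=8,
)

```text
clock: 5.3
position: [0.5406, -0.2661, 0.0667]
ee_rot: [-3.142, -0.0, 0.0]
force: [-0.4, -0.2, 0.3]
width: 0.178
gripper_force: 1.0
```

Call:
move_arm(
  motion=[
    {"tx": 0, "ty": 0, "tz": 0, "twist": 0},
    {"tx": 0, "ty": 0, "tz": 0, "twist": 0},
    {"tx": 0, "ty": 0, "tz": 0, "twist": 0},
    {"tx": 0, "ty": 0, "tz": 0, "twist": 0},
  ],
)

```text
clock: 5.7
position: [0.5406, -0.2649, 0.0667]
ee_rot: [-3.14, -0.002, 0.001]
force: [-0.4, 4.8, 2.3]
width: 0.153
gripper_force: 8.0
```

Call:
move_arm(
  motion=[
    {"tx": 0, "ty": -0.0015, "tz": 0, "twist": 0},
    {"tx": 0.001, "ty": 0, "tz": -0.0174, "twist": 0},
    {"tx": 0.0025, "ty": 0, "tz": -0.0172, "twist": 0},
    {"tx": 0.0043, "ty": 0, "tz": -0.0168, "twist": 0},
    {"tx": 0.0059, "ty": 0, "tz": -0.0164, "twist": 0},
    {"tx": 0.0076, "ty": 0, "tz": -0.0156, "twist": 0},
    {"tx": 0, "ty": 0, "tz": 0, "twist": 0},
    {"tx": 0, "ty": 0, "tz": 0, "twist": 0},
  ],
)

```text
clock: 6.5
position: [0.5616, -0.2651, 0.1503]
ee_rot: [3.141, -0.001, -0.0]
force: [-2.4, 0.3, 0.3]
width: 0.15
gripper_force: 8.0
```

Call:
move_arm(
  motion=[
    {"tx": 0.0091, "ty": 0, "tz": -0.0148, "twist": 0},
    {"tx": 0.0105, "ty": 0, "tz": -0.0139, "twist": 0},
    {"tx": 0.0119, "ty": 0, "tz": -0.0127, "twist": 0},
    {"tx": 0.013, "ty": 0, "tz": -0.0115, "twist": 0},
    {"tx": 0.0142, "ty": 0, "tz": -0.0101, "twist": 0},
    {"tx": 0.0151, "ty": 0, "tz": -0.0087, "twist": 0},
    {"tx": 0, "ty": 0, "tz": 0, "twist": 0},
    {"tx": 0, "ty": 0, "tz": 0, "twist": 0},
    {"tx": 0, "ty": 0, "tz": 0, "twist": 0},
  ],
)

```text
clock: 7.4
position: [0.6353, -0.2656, 0.2213]
ee_rot: [3.14, -0.001, 0.0]
force: [1.6, -3.0, 0.3]
width: 0.154
gripper_force: 8.0
```

Run:
```python
from h import *
im2=arm.get_image("scene");print(arm.observe()["clock"])
cv2.imwrite("pics/c3.png",cv2.cvtColor(cv2.resize(im2[80:230,125:275],None,fx=4,fy=4,interpolation=cv2.INTER_CUBIC),cv2.COLOR_RGB2BGR))
```

```text
7.45
```

View pics/c3.png

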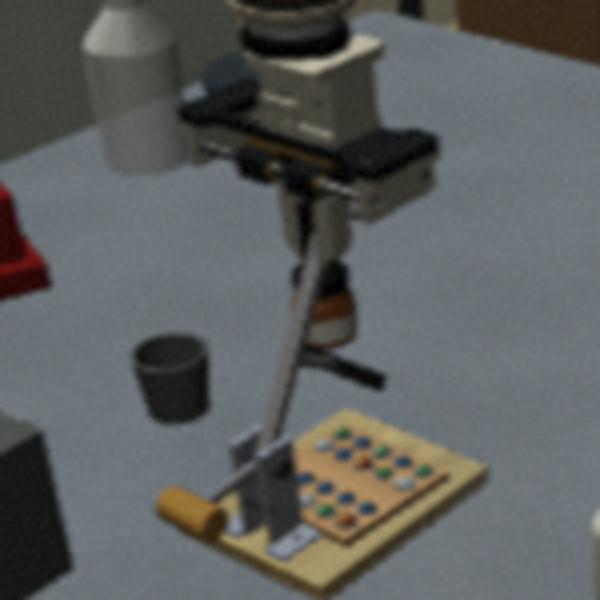

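The arm is raised steeply (bar from (270,440) to (315,230)), near 1.1 rad, gripped; board undisturbed. Releasing.

Call:
move_arm(
  motion=[
    {"tx": 0, "ty": 0, "tz": 0, "twist": 0},
    {"tx": 0, "ty": 0, "tz": 0, "twist": 0},
    {"tx": 0, "ty": 0, "tz": 0, "twist": 0},
    {"tx": 0, "ty": 0, "tz": 0, "twist": 0},
    {"tx": 0, "ty": 0, "tz": 0, "twist": 0},
    {"tx": 0, "ty": 0, "tz": 0, "twist": 0},
    {"tx": 0, "ty": 0, "tz": 0, "twist": 0},
    {"tx": 0, "ty": 0, "tz": 0, "twist": 0},
    {"tx": 0, "ty": 0, "tz": 0, "twist": 0},
    {"tx": 0, "ty": 0, "tz": 0, "twist": 0},
    {"tx": 0, "ty": 0, "tz": 0, "twist": 0},
    {"tx": 0, "ty": 0, "tz": 0, "twist": 0},
  ],
  gripper=-1,
)

```text
clock: 8.65
position: [0.6357, -0.2646, 0.2218]
ee_rot: [-3.142, -0.0, 0.0]
force: [-0.2, -0.9, -0.1]
width: 0.998
gripper_force: 0.0
```

Call:
move_arm(
  motion=[
    {"tx": -0.01, "ty": 0, "tz": -0.01, "twist": 0},
    {"tx": -0.015, "ty": 0, "tz": -0.015, "twist": 0},
    {"tx": -0.02, "ty": 0, "tz": -0.02, "twist": 0},
    {"tx": -0.03, "ty": 0, "tz": -0.02, "twist": 0},
    {"tx": -0.03, "ty": 0, "tz": -0.02, "twist": 0},
    {"tx": -0.03, "ty": 0, "tz": 0, "twist": 0},
    {"tx": -0.03, "ty": 0, "tz": 0, "twist": 0},
    {"tx": -0.02, "ty": 0, "tz": 0, "twist": 0},
    {"tx": 0, "ty": 0, "tz": 0, "twist": 0},
    {"tx": 0, "ty": 0, "tz": 0, "twist": 0},
    {"tx": 0, "ty": 0, "tz": 0, "twist": 0},
    {"tx": 0, "ty": 0, "tz": 0, "twist": 0},
  ],
)

```text
clock: 9.85
position: [0.4514, -0.2643, 0.3067]
ee_rot: [-3.141, -0.002, -0.0]
force: [0.6, 0.3, 0.6]
width: 1.0
gripper_force: 0.0
```

Run:
```python
from h import *
im2=arm.get_image("scene");print(arm.observe()["clock"])
cv2.imwrite("pics/c4.png",cv2.cvtColor(cv2.resize(im2[80:330,125:475],None,fx=2,fy=2,interpolation=cv2.INTER_CUBIC),cv2.COLOR_RGB2BGR))
```

```text
9.9
```

View pics/c4.png

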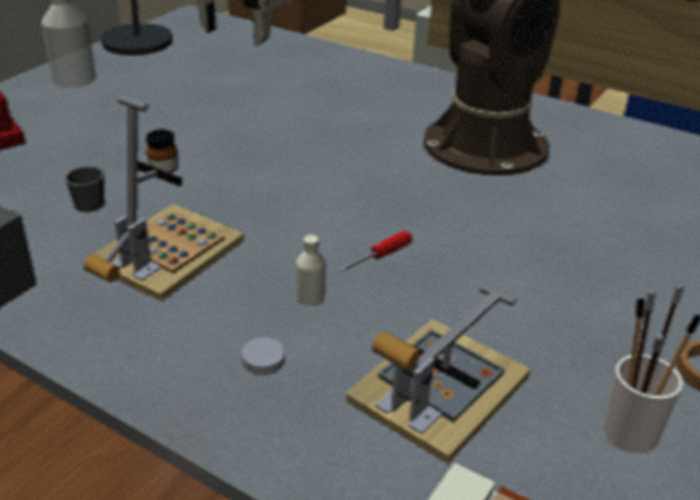

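The board arm stands up by itself (handle at (132,103)). The tray arm is still down, the rest looks unmoved, and the gripper is clear.

Call:
move_arm(
  motion=[
    {"tx": 0, "ty": 0, "tz": 0, "twist": 0},
    {"tx": 0, "ty": 0, "tz": 0, "twist": 0},
    {"tx": 0, "ty": 0, "tz": 0, "twist": 0},
    {"tx": 0, "ty": 0, "tz": 0, "twist": 0},
    {"tx": 0, "ty": 0, "tz": 0, "twist": 0},
    {"tx": 0, "ty": 0, "tz": 0, "twist": 0},
    {"tx": 0, "ty": 0, "tz": 0, "twist": 0},
    {"tx": 0, "ty": 0, "tz": 0, "twist": 0},
  ],
)

```text
clock: 10.7
position: [0.4507, -0.2646, 0.3068]
ee_rot: [3.142, 0.0, -0.0]
force: [-0.7, -0.7, 0.3]
width: 1.001
gripper_force: 0.0
```

```bash
python3 -c "
from cell import arm
print(arm.sign_off())"
```

```text
the job is handed in; nothing more can be done
None
```

The arm over the pendant board is raised and stays up by itself; the last picture shows the board in place, the tray arm down, and the gripper clear. I lifted it with a light 8 N grip on the bar beside the handle, because the downward-pointing fingers could not get under it. The job was handed in at 10.7 s, and no verdict came back.

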